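# Charge the pigment mill jar

## Robot

A 6-joint arm with a two-finger parallel gripper is mounted at the origin on the work surface. World frame = base frame: x ahead of the robot, y to its left, z up, the work surface at z = 0. Lengths are in m, angles in rad, forces in N, time in s.
With the tool pointing down it reaches from about 0.225 to 0.725 m from the base axis. Payload 3.1 kg.
Tool frame: the origin (TCP) lies at the very end of the fingers, on their centre line; the grasp point (between the pads) lies 19 mm behind it; z points along the fingers, y is the line along which they close (so a half turn about z gives the same grasp; the last joint's range is limited). The gripper opens to 85 mm and grips with 20 to 120 N. Pads are 22 mm wide; open, the fingers measure 114 mm over their backs; the gripper's body (76 mm by 85 mm) begins 54 mm behind the grasp point. The pads swing forward as they close: fully open they stand 13 mm farther back than shut.
Start: joints at [1.207, 0.048, 0.099, 1.622, 0, 1.443], TCP at [0.123, 0.51, 0.231] pointing down, gripper open.
Joint ranges: [-2.91, 2.91], [-0.99, 1.94], [-1.21, 1.42], [-2.12, 2.29], [-1.49, 1.47], [-3.14, 3.14]. Speed limits (rad/s): [2.79, 2.79, 3.14, 3.14, 3.14, 3.14].

## Interface

Orientations are given as a unit quaternion [w, x, y, z].
In Python, from rig import robot, planner, eyes, ticket gives the robot as it stands. Calls block until the motion is done:
- robot.move_pose(position, orientation): joint-space move of the TCP to a pose.
- robot.servo_line(position, frame=None, speed=0.15): straight line of the TCP; frame=None keeps the orientation; speed is the mean speed in m/s.
- robot.goto_joints(angles): joint-space move.
- robot.gripper_to(opening, squeeze=None): finger opening in m; squeeze is the grip in N (None keeps the last); returns when the fingers have stopped.
- robot.sleep(seconds).
- planner.ik(position, orientation): joint angles nearest the present ones, or None.
- eyes.capture(name): name is "side" or "top"; returns (picture, depth): 384x512x3 uint8, red, green, blue; 384x512 float32, m along the optical axis (not along the pixel's ray), 0 where there is no reading.
- eyes.camera_info(name): a dict with "fx", "fy", "cx", "cy" (pixels), "R" (3x3) and "t" (3): a world point X has camera coordinates R X + t. Camera axes: x right, y down, z forward; pixel columns grow to the right and rows downward; lengths in m; the calibration is good to about 2 mm. A picture is of the moment at which its call begins. camera_info takes no time and is no camera call.
A pose or a line that the arm cannot do raises robot.MotionError and nothing moves.
- ticket.hand_in(): hands the job in; it is judged then, once.
Readings, each from a call of its own:
- robot.current_t(): time.
- robot.current_joint_pos(): joint angles.
- robot.current_joint_vel(): joint speeds.
- robot.current_effort(): joint torques, N m.
- robot.current_position(): TCP position.
- robot.current_ee_rot(): TCP orientation.
- robot.current_ft_force(): force on the tool from outside, world axes, zero at the start.
- robot.current_ft_torque(): the same for the moment, N m.
- robot.current_finger_gap(): finger opening in m.
- robot.current_gripper_force(): force on a finger pad.
Only numpy, scipy, OpenCV 4.12 (cv2) and the standard library are available. Lean on these libraries where they do the work, as an engineer would, in place of code of your own. Each camera call takes 0.05 s, during which the arm holds its last target. There are 200 camera calls.

## Task

Charge the pigment mill jar: turn its lid anticlockwise until its ears are free of the hooks, lift it off and lay it flat in the middle of the round plywood bat. Then lower the two large porcelain balls gently into the jar, feeling for the false floor inside (its level is not known) and setting each ball down softly, neither dropped nor pressed hard. Leave the small ball in its socket and everything else where it is.

Things in the scene. Friction and masses are not known exactly. Their poses are not given: they have to be found in the camera images.
- mill_jar: white porcelain jar, fixed upright, outer diameter 196 mm, inner 180 mm, 150 mm tall. Three steel hooks at its rim (at 0, 120, 240 degrees from its x axis; 40 mm wide) reach 125 mm out from the axis and 171 mm above the bench. Origin: centre of its underside, z up
- jar_mouth (a point): centre of the jar's mouth, at rim height, 150 mm above its underside. Inside is a flat black false floor, its upper face 30 to 75 mm above the jar's underside, set differently each time and lightly sprung (1 mm per 1.5 N).
- lid: aluminium bayonet lid, 0.5 kg, loose: disc 192 mm wide, 12 mm thick, lying on the rim; below it a plug 170 mm wide, 8 mm deep hangs in the mouth. Three ears (24 mm wide, 112 mm from the axis, at 0, 120, 240 degrees from its x axis) sit under the hooks' lips. It lifts when its x axis is 25 to 95 degrees (aim at 50) anticlockwise of the jar's. Origin: centre of the plug's underside
- lid_grip (a point): on the lid's black bar grip, on the axis 40 mm above the lid's origin; the bar is 70 mm long (along the lid's x), 16 mm wide (along its y) and rises from the disc's top, 20 mm, to 54 mm above the lid's origin. At the start the lid stands 0 to 4 degrees anticlockwise of the jar; end stops block it clockwise
- bat: round plywood bat, diameter 180 mm, 20 mm thick, fixed, on one side of the jar; origin: centre of its underside, its top 20 mm higher
- rack: wooden rack, 245 x 75 x 20 mm, fixed, on the jar's other side, with three sockets (26 mm wide) 75 mm apart along its x axis, one ball in each, in any order; origin: centre of its underside
- ball_a_center (a point): centre of large porcelain ball A, diameter 50 mm, about 0.16 kg
- ball_a: large porcelain ball A; the origin turns with the ball, use its centre point
- ball_b_center (a point): centre of large porcelain ball B, the same as A
- ball_b: large porcelain ball B; the origin turns with the ball, use its centre point
- ball_small_center (a point): centre of the small worn ball, diameter 32 mm, which stays in the rack
- plaster_bowl: black rubber bowl, diameter 110 mm, 60 mm tall, loose, to be left alone
- spatula: spatula lying on the bench, to be left alone
- wax_tin: small tin, diameter 70 mm, 60 mm tall, to be left alone
There are look-alikes about, which are no part of the job. Leave any red or turquoise look-alike of the ball_a alone.

How it is judged:
By the outcome, as a careful person would: the job done as asked, in the order asked, and still so for the second after the job is handed in, with the robot touching nothing.
It also fails if it takes over 72 s, if anything falls off the work surface, if the arm or the gripper's body presses on something with over 40 N, if the wrist force passes 120 N, or if a joint passes its speed limit or range.

## Working session

There is one attempt and no reset: what is moved stays moved. The work goes in short steps, each a Python script; the robot and the scene stay as the last script left them, time stands still between calls to the robot, and variables do not carry over. Pictures are saved under pics/ and viewed, at most 10 in all, crops included, and the job is handed in when it is done.

```bash
mkdir -p pics; ls
python3 - <<'E'
from rig import robot,eyes
import cv2,numpy as np
for n in("top","side"):
    p,d=eyes.capture(n); i=eyes.camera_info(n)
    np.savez(f"{n}0.npz",p=p,d=d)
    cv2.imwrite(f"pics/{n}0.png",cv2.resize(p[:,:,::-1],(768,576)))
    print(n,i)
print(robot.current_t(),robot.current_ee_rot(),robot.current_finger_gap())
E
```

```text
pics
top {'fx': 408.03818774053207, 'fy': 408.03818774053207, 'cx': 248.51116793152897, 'cy': 193.16923680040654, 'R': array([[ 0.00637264, -0.99989943, -0.01266984],
       [-0.99846684, -0.0056658 , -0.05506244],
       [ 0.05498512,  0.01300131, -0.99840253]]), 't': array([0.06806979, 0.60173441, 1.17708415])}
side {'fx': 384.61268030907235, 'fy': 384.61268030907235, 'cx': 254.64065197645115, 'cy': 185.73524533265967, 'R': array([[-0.92935305, -0.36860792,  0.02076343],
       [-0.23777654,  0.55457513, -0.79743886],
       [ 0.28242739, -0.74603929, -0.60304241]]), 't': array([0.54057709, 0.21243937, 0.90440085])}
0.1 [-2.51551725e-04  1.17615942e-01  9.93058583e-01 -1.03857514e-03] 0.08541972197276343
```

View pics/top0.png

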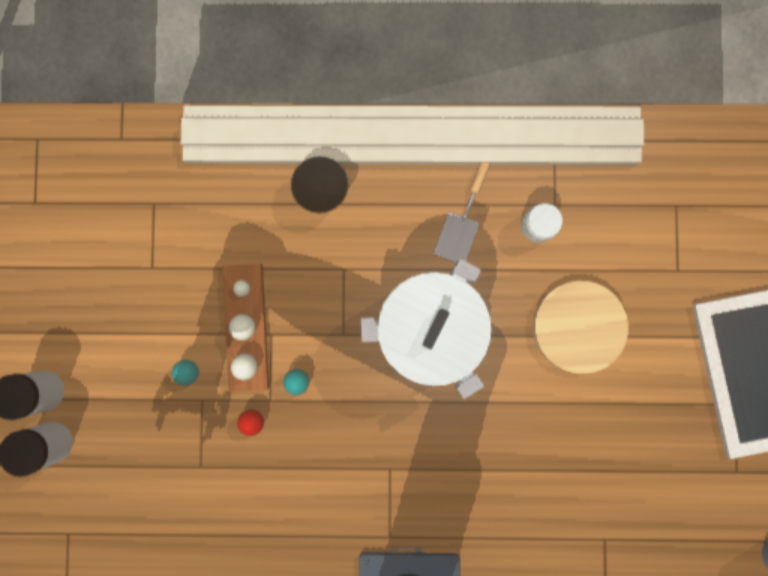

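View pics/side0.png

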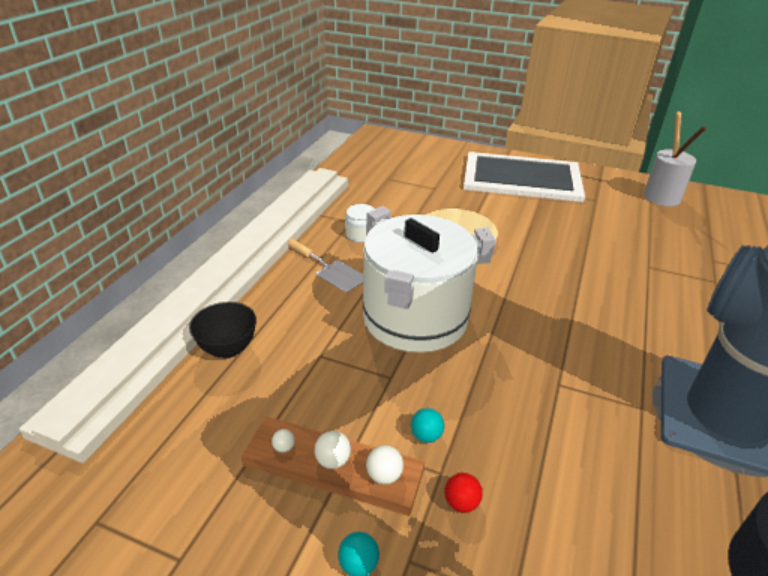

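The top view (768 px scale) shows the lid and jar at (434,329), with hooks at (466,270), (370,330) and (470,386). The bat is at (582,327).

Candidates for the large balls:
- White at (241,327) and (243,367): large and in the rack, so these are A and B.
- White at (241,288): the small ball, which stays.
- Teal at (185,373) and (296,382), and red at (250,423): look-alikes, to be left alone.

For the lid, the only black bar is at (436,328). The slate at (745,380) and the bowl at (320,184) are not it.

```bash
cat > h.py <<'E'
import numpy as np,cv2
from rig import robot,planner,eyes,ticket
def ray(n,uv,z):
    i=eyes.camera_info(n);R=i["R"];t=np.array(i["t"]);uv=np.atleast_2d(uv).astype(float)
    C=-R.T@t
    d=np.c_[(uv[:,0]-i["cx"])/i["fx"],(uv[:,1]-i["cy"])/i["fy"],np.ones(len(uv))]@R
    return (C+d*((z-C[2])/d[:,2])[:,None])
def world(n,d):
    i=eyes.camera_info(n);v,u=np.indices(d.shape)
    P=np.stack([(u-i["cx"])/i["fx"]*d,(v-i["cy"])/i["fy"]*d,d],-1)-i["t"]
    P=P@i["R"]; P[d<=0]=np.nan; return P
def big(m):
    cs=cv2.findContours(m.astype(np.uint8),cv2.RETR_EXTERNAL,cv2.CHAIN_APPROX_NONE)[0]
    return sorted(cs,key=cv2.contourArea,reverse=True)
def circ(xy):
    A=np.c_[2*xy,np.ones(len(xy))]
    for _ in range(4):
        s=np.linalg.lstsq(A,(xy**2).sum(1),rcond=None)[0]; r=np.sqrt(s[2]+s[0]**2+s[1]**2)
        e=abs(np.hypot(*(xy-s[:2]).T)-r); k=e<max(.0025,np.percentile(e,75)); xy=xy[k];A=A[k]
    return s[:2],r
def quat(yaw):  # tool down, tool y along world angle yaw
    y=np.array([np.cos(yaw),np.sin(yaw),0]);z=np.array([0,0,-1.]);x=np.cross(y,z)
    from scipy.spatial.transform import Rotation as Ro
    q=Ro.from_matrix(np.c_[x,y,z]).as_quat(); return q[[3,0,1,2]]
E
python3 - <<'E'
from h import *
for n in("top","side"):
    f=np.load(n+"0.npz");p,d=f["p"],f["d"];W=world(n,d);hsv=cv2.cvtColor(p,cv2.COLOR_RGB2HSV)
    H,S,V=[hsv[...,k].astype(int) for k in range(3)]
    z=W[...,2];x=W[...,0];y=W[...,1]
    jar=(np.hypot(x-.47,y-0.0)<.2)
    m=jar&(abs(z-.162)<.006); c=big(m)[0][:,0]; print(n,"lid",*circ(ray(n,c,.162)[:,:2]),np.nanmedian(z[m]))
    mb=(z>.175)&jar&(V<110); 
    vv,uu=np.where((z>.19)&jar); P=np.c_[x[vv,uu],y[vv,uu]]
    if len(P)>10:
        r=cv2.minAreaRect(P.astype(np.float32)); u_,s_,vt=np.linalg.svd(P-P.mean(0)); print(" bar",r,P.mean(0),np.degrees(np.arctan2(vt[0][1],vt[0][0])),np.median(z[vv,uu]))
    lc=circ(ray(n,c,.162)[:,:2])[0]
    hk=(abs(z-.171)<.004)&(np.hypot(x-lc[0],y-lc[1])>.097)&(np.hypot(x-lc[0],y-lc[1])<.135)
    for cc in big(hk)[:3]:
        M=cv2.moments(cc)
        if M["m00"]>0:
            q=ray(n,[[M["m10"]/M["m00"],M["m01"]/M["m00"]]],.171)[0,:2]; e=q-lc; print(" hook",q,np.hypot(*e),np.degrees(np.arctan2(e[1],e[0])),M["m00"])
    bm=(abs(z-.02)<.007)&(y<-.1)&(y>-.5)&(S>60)&(x>.2)
    for cc in big(bm)[:2]: print(" bat",*circ(ray(n,cc[:,0],.02)[:,:2]),len(cc))
    wm=((S<90)&(V>110)&(z>.022)&(z<.09)&(y>.2)&(y<.5)&(x>.2)&(x<.6))
    for cc in big(cv2.morphologyEx(wm.astype(np.uint8),cv2.MORPH_OPEN,np.ones((3,3))))[:4]:
        (a,b),r=cv2.minEnclosingCircle(cc); print(" ball px",a,b,r,ray(n,[[a,b]],.041)[0],cv2.contourArea(cc))
    rm=(abs(z-.02)<.005)&(y>.2)&(y<.55)&(x>.25)&(x<.65)
    cc=big(rm)[0]; r=cv2.minAreaRect(ray(n,cc[:,0],.02)[:,:2].astype(np.float32)); print(" rack",r)
    if n=="side": cv2.imwrite("pics/crop.png",np.hstack([cv2.resize(p[270:350,150:300,::-1],(600,320))]))
    print(" benchz",np.nanmedian(z[(abs(z)<.02)]))
for a in(62,-118,112,-68): print(a,planner.ik([.45,.03,.25],quat(np.radians(a))))
E
```

```text
top lid [ 0.52756674 -0.03503744] 0.09451672231070046 0.16377660193261473
 bar ((0.5275395512580872, -0.03500590845942497), (0.01575275883078575, 0.0688641145825386), 63.648475646972656) [ 0.52778474 -0.03479069] 153.46135507726638 0.19725402164807304
 hook [ 0.43133286 -0.09216553] 0.11191325940887994 -149.3050236628583 125.5
 hook [ 0.62562274 -0.08968964] 0.11225792506188353 -29.13341343285917 124.0
 hook [0.524956   0.07681123] 0.1118791429252659 91.33714149562749 115.0
 bat [ 0.53197178 -0.32998121] 0.08880681545262542 174
 bat [ 0.82159514 -0.1441818 ] 0.030257147434056973 51
 ball px 162.38888549804688 244.38888549804688 8.78596305847168 [0.45212354 0.31637921 0.041     ] 221.5
 ball px 160.7941131591797 217.7941131591797 8.668643951416016 [0.52788933 0.3223286  0.041     ] 212.5
 ball px 161.0 194.5 4.272101879119873 [0.59473313 0.3229546  0.041     ] 27.5
 rack ((0.5270206332206726, 0.3209933638572693), (0.2452460527420044, 0.07688670605421066), 3.8728713989257812)
 benchz 0.002085569884318721
side lid [ 0.52752142 -0.03048507] 0.09639907939806214 0.16138534176551536
 bar ((
[... 537 characters left out ...]
 12.865345001220703 [0.45283735 0.31701718 0.041     ] 467.5
 ball px 221.14224243164062 299.07757568359375 12.531102180480957 [0.52886298 0.32186023 0.041     ] 441.5
 ball px 190.0 294.0 6.708303928375244 [0.59382744 0.33519643 0.041     ] 73.5
 rack ((0.528365969657898, 0.3236006498336792), (0.24551989138126373, 0.0788596048951149), 3.7701187133789062)
 benchz -0.0005094640603780866
62 [-0.08231869 -0.1381528  -0.04314665  1.66580248  0.          0.4063735 ]
-118 [-0.08231869 -0.1381528  -0.04314665  1.66580248  0.         -2.73521915]
112 [-0.08231869 -0.1381528  -0.04314665  1.66580248  0.         -0.46629113]
-68 [-0.08231869 -0.1381528  -0.04314665  1.66580248  0.          2.67530153]
```

View pics/crop.png

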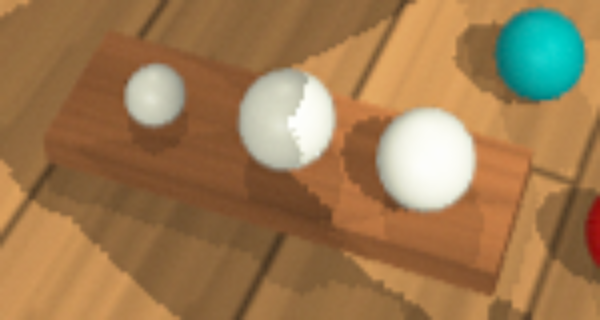

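The crop confirms two large white balls in the rack, at (285,120) and (425,160), with the small one at (155,95). The teal and red balls are outside the rack. Next I grip the lid and turn it.

Run:
```python
from h import *
L=[.5278,-.0335]; r=np.radians
t0=robot.current_t()
robot.move_pose(L+[.225],quat(r(64)))
robot.gripper_to(.05)
robot.servo_line(L+[.168]); print(robot.current_position(),robot.current_ft_force(),robot.current_t())
robot.gripper_to(.0,60); print("gap",robot.current_finger_gap(),robot.current_gripper_force(),robot.current_ft_force(),robot.current_t())
for a in (75,90,100,111):
    robot.move_pose(L+[.168],quat(r(a))); print(a,robot.current_ft_force().round(1),np.round(robot.current_ft_torque(),2),robot.current_t())
p,d=eyes.capture("top"); cv2.imwrite("pics/t1.png",cv2.resize(p[150:290,200:370,::-1],(680,560)))
```

```text
[ 0.52767639 -0.033519    0.16812054] [-0.16389002 -0.73978035  0.58352677] 3.4833
gap 0.015088028132126246 61.59753441810608 [-1.19826995 -0.25190859  4.78738787] 3.8833
75 [-1.   0.2  4.9] [-0.16  0.06  0.52] 4.1833
90 [-0.4 -0.6  5.4] [-0.05  0.04  0.5 ] 4.5417
100 [0.5 0.1 4.7] [0.03 0.08 0.47] 4.8333
111 [1.3 0.3 4.2] [-0.05  0.08  0.51] 5.1333
```

View pics/t1.png

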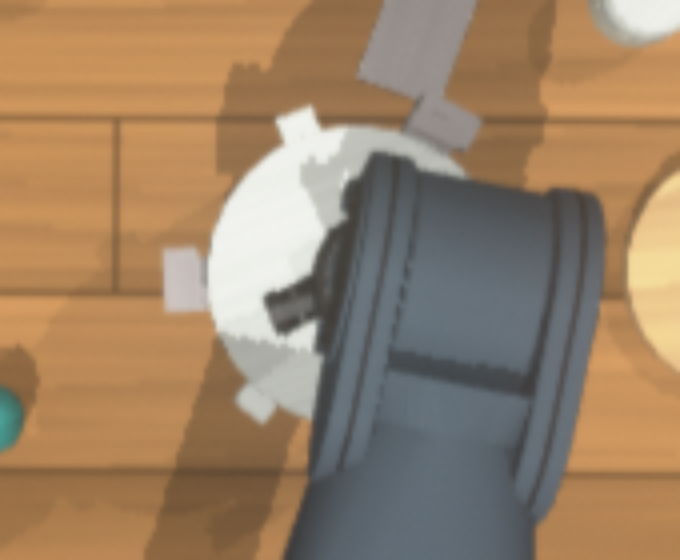

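The ears now show at (298,127) and (257,403), well clear of the hooks at (183,280) and (443,122). Next I lift the lid and lay it on the bat.

Run:
```python
from h import *
L=[.5278,-.0335];B=[.532,-.3285]
f=lambda:robot.current_ft_force()
robot.servo_line(L+[.19],speed=.06); print(f().round(1),robot.current_finger_gap())
robot.servo_line(L+[.235],speed=.15); print(f().round(1))
robot.servo_line(B+[.235],speed=.25)
robot.servo_line(B+[.056],speed=.2); w=np.mean([f()[2] for _ in range(5)]); print(w,robot.current_t())
z=.056
while z>.042:
    z-=.001; robot.servo_line(B+[z],speed=.02); F=f()[2]
    if F>w+4: break
print(z,F,robot.current_t())
robot.gripper_to(.04); robot.servo_line(B+[.13],speed=.2); print(robot.current_t(),f().round(1))
robot.servo_line(B+[.24],speed=.3)
robot.move_pose([.49,.25,.2],quat(np.radians(93.8)))
for n in("top","side"):
    p,d=eyes.capture(n); np.savez(n+"1.npz",p=p,d=d); cv2.imwrite(f"pics/{n}2.png",cv2.resize(p[:,:,::-1],(768,576)))
print(robot.current_t())
P,d=np.load("top1.npz")["p"],np.load("top1.npz")["d"];W=world("top",d);z=W[...,2]
m=(abs(z-.040)<.006)&(W[...,1]<-.2)&(W[...,1]>-.45); print("lid",*circ(ray("top",big(m)[0][:,0],.040)[:,:2]),np.nanmedian(z[m]))
for n in("top","side"):
    W=world(n,np.load(n+"1.npz")["d"]);k=(np.hypot(W[...,0]-.5278,W[...,1]+.0335)<.07)&(W[...,2]<.14); zz=W[...,2][k]; print(n,len(zz),np.percentile(zz,[5,25,50,75,95]) if len(zz) else 0)
```

```text
[-0.6 -0.4 -5.2] 0.01500829723797131
[-0.1  0.8 -6.7]
-4.689053559097976 8.525
0.04599999999999999 6.038560731235521 11.025
11.9583 [-0.5  1.2  0.6]
14.6667
lid [ 0.53161143 -0.32827155] 0.09505817887648833 0.04052493407631895
top 2007 [0.07186806 0.07388406 0.07535876 0.07686462 0.07876835]
side 268 [0.07111651 0.07229074 0.07297066 0.07376586 0.0747167 ]
```

View pics/top2.png

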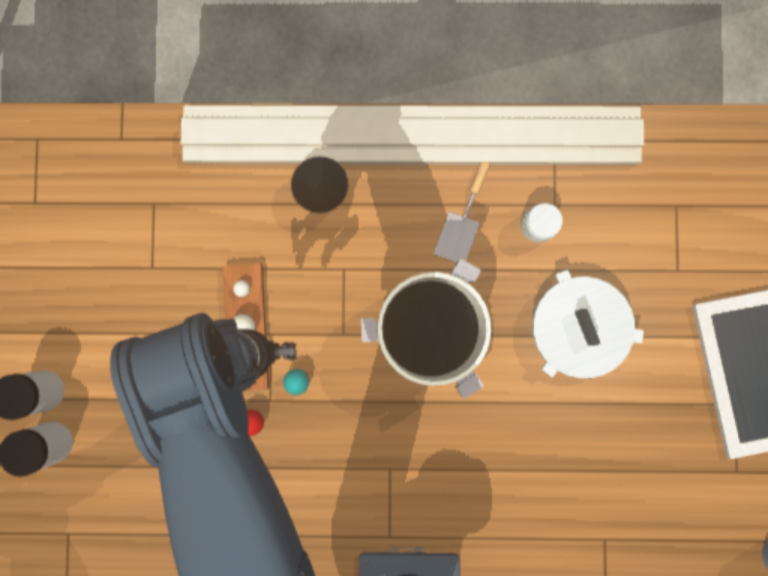

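The lid lies flat on the bat at (585,327), within about 2 mm of the middle. The jar is open, with its false floor near z = 0.073. Next is ball 1.

```bash
cat >> h.py <<'E'
def fz(n=6):
    v=[]
    for _ in range(n): v.append(robot.current_ft_force()[2]); robot.sleep(.015)
    return np.mean(v),np.std(v)
def pick(b,yaw):
    q=quat(yaw); b=list(b)
    robot.gripper_to(.07); robot.move_pose(b+[.13],q)
    robot.servo_line(b+[.035],speed=.15); robot.servo_line(b+[.024],speed=.04); print("at ball",fz())
    robot.gripper_to(.0,30); print("gap",robot.current_finger_gap(),robot.current_ft_force().round(1))
    robot.servo_line(b+[.06],speed=.08); robot.servo_line(b+[.235],speed=.25); print("gap",robot.current_finger_gap(),fz(),robot.current_t())
def place(s,yaw,z0=.093):
    s=list(s); robot.move_pose(s+[.235],quat(yaw)); robot.servo_line(s+[z0+.02],speed=.15); robot.servo_line(s+[z0],speed=.05)
    robot.sleep(.2); w,sd=fz(12); print("base",w,sd,robot.current_t()); z=z0; F=w; log=[]
    while z>.035:
        z-=.0008; robot.servo_line(s+[z],speed=.02); robot.sleep(.03); F=fz(5)[0]; log.append(round(F-w,1))
        if F>w+1.3:
            if fz(10)[0]>w+1.2: break
    print("contact",z,log,robot.current_t(),robot.current_finger_gap())
    return z
E
python3 - <<'E'
from h import *
y=np.radians(93.8)
pick([.4529,.3173],y)
if .046<robot.current_finger_gap()<.053: place([.4978,-.0335],y)
E
```

```text
at ball (np.float64(0.026783901683054404), np.float64(0.3176460482252465))
gap 0.04832730760167092 [-1.1 -3.5  2.7]
gap 0.048480870118172065 (np.float64(-2.2566637343571414), np.float64(0.5643053396537249)) 18.7417
base -1.5105587634812059 0.4743261603344019 21.9833
contact 0.08020000000000008 [np.float64(-0.6), np.float64(-0.4), np.float64(-0.3), np.float64(-0.4), np.float64(-0.5), np.float64(-0.4), np.float64(-0.3), np.float64(-0.2), np.float64(-0.6), np.float64(-0.5), np.float64(-0.1), np.float64(-0.7), np.float64(-0.1), np.float64(0.4), np.float64(0.6), np.float64(2.0)] 28.0167 0.048145145390990865
```

Run:
```python
from h import *
s=[.4978,-.0335];y=np.radians(93.8)
print(robot.current_ft_force()); robot.gripper_to(.053); robot.gripper_to(.066); robot.servo_line(s+[.12],speed=.06); robot.servo_line(s+[.235],speed=.25)
robot.move_pose([.5277,.3223,.15],quat(y))
p,d=eyes.capture("top"); np.savez("top3.npz",p=p,d=d); cv2.imwrite("pics/t3.png",cv2.resize(p[150:290,120:370,::-1],(800,448)))
W=world("top",d); m=(np.hypot(W[...,0]-.5278,W[...,1]+.0335)<.086)&(p.min(2)>110)&(W[...,2]<.14)&(W[...,2]>.085)
for c in big(m)[:3]:
    (a,b),r=cv2.minEnclosingCircle(c); print(a,b,r,ray("top",[[a,b]],.098))
print(robot.current_t())
```

```text
[ 0.28776017 -0.17442356  0.46219536]
287.0 230.0 8.944372177124023 [[ 0.49745141 -0.03434422  0.098     ]]
31.375
```

View pics/t3.png

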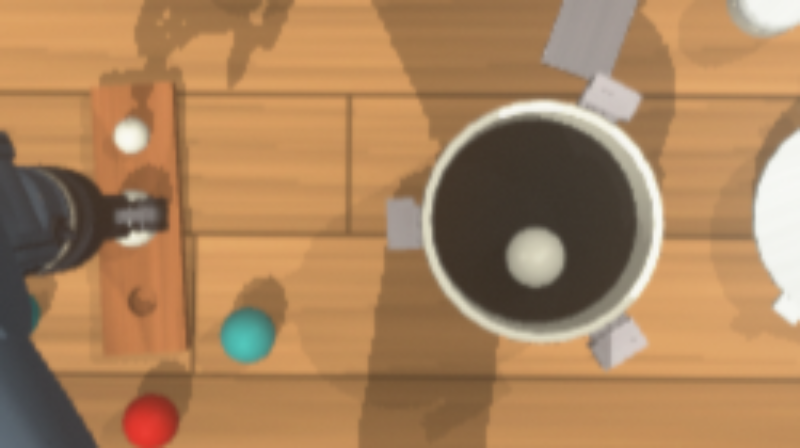

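Ball 1 rests in the jar at (536,257), where it was set down. The small ball is still in its socket at (130,135). Next is ball 2, on the opposite side.

Run:
```python
from h import *
y=np.radians(93.8); s=[.5585,-.0335]
pick([.5277,.3223],y)
if .046<robot.current_finger_gap()<.053:
    place(s,y,.089)
    robot.gripper_to(.053); robot.gripper_to(.066); robot.servo_line(s+[.12],speed=.06); robot.servo_line(s+[.235],speed=.25)
    robot.move_pose([.40,.2,.25],quat(y))
p,d=eyes.capture("top"); cv2.imwrite("pics/t4.png",cv2.resize(p[130:290,120:440,::-1],(800,400)))
print(robot.current_t())
```

```text
at ball (np.float64(0.08972005316412689), np.float64(0.23371735587718165))
gap 0.0484946187281268 [ 0.2 -1.7  2.9]
gap 0.04848576030463498 (np.float64(-1.923080416115993), np.float64(0.2914023744402054)) 35.0167
base -1.5878302260323212 0.4943404998584854 38.3
contact 0.07940000000000005 [np.float64(-0.4), np.float64(-0.0), np.float64(0.2), np.float64(0.4), np.float64(-0.6), np.float64(-0.2), np.float64(0.0), np.float64(0.1), np.float64(0.0), np.float64(0.1), np.float64(0.4), np.float64(1.4)] 42.8667 0.04860590336971869
45.95
```

View pics/t4.png

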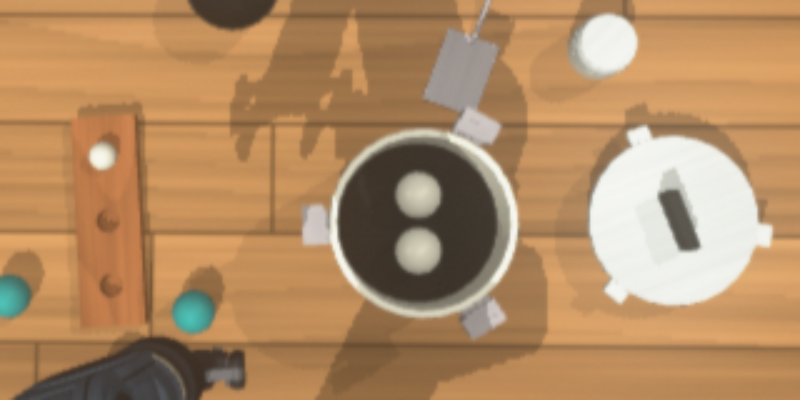

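Both balls are in the jar at (418,195) and (418,250). The lid is on the bat at (672,220), the small ball is in its socket at (102,155), and the arm is clear.

```bash
python3 -c "
from rig import ticket
print(ticket.hand_in())"
```

```text
the job is handed in; nothing more can be done
None
```

I handed the job in at about 46 s: the lid lies flat within about 2 mm of the bat's middle, both large balls were set down softly on the false floor, and the small ball is still in its socket.

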